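# Find the full tin by its weight and hold it up

## Robot

A 6-joint arm with a two-finger parallel gripper is mounted at the origin on a cart in front of the work surface, level with it; the furniture and walls round the work are solid. World frame = base frame: x ahead of the robot, y to its left, z up, the work surface at z = 0. Lengths are in m, angles in rad, forces in N, time in s.
With the tool pointing down it reaches from about 0.3 to 0.875 m from the base axis. Payload 6.4 kg.
Tool frame: the origin (TCP) lies at the very end of the fingers, on their centre line; the grasp point (between the pads) lies 19 mm behind it; z points along the fingers, y is the line along which they close (so a half turn about z gives the same grasp; the last joint's range is limited). The gripper opens to 85 mm and grips with 20 to 120 N. Pads are 22 mm wide; open, the fingers measure 114 mm over their backs; the gripper's body (76 mm by 85 mm) begins 54 mm behind the grasp point. The pads swing forward as they close: fully open they stand 13 mm farther back than shut.
Start: joints at [1.083, 0.181, 1.607, -0, 1.354, -0.206], TCP at [0.16, 0.552, 0.192] pointing down, gripper open.
Joint ranges: [-2.99, 2.99], [-0.89, 2.07], [0.3, 2.58], [-1.14, 4.28], [0, 2.63], [-3.12, 3.12]. Speed limits (rad/s): [2.57, 2.57, 3.01, 3.14, 3.14, 3.14].

## Interface

Orientations are given as a unit quaternion [w, x, y, z].
In Python, from bench import telemetry, camera, ctrl, spotter gives the robot as it stands.
- The arm moves only by the tool send_rows, never from a script. Its argument "series" is a list of rows, each a list of 3 entries, a list of its own where there are three numbers: the turn, a rotation vector about the world's x, y, z in degrees, then the shift along the world's x, y, z in mm, then the closure, from -1 (fully open) to 1 (shut), so that 0 is half open. In form: [[[rx, ry, rz], [dx, dy, dz], gripper], ...]. A call has 1 to 10 rows; each row is the pose to reach, as a shift and turn from the pose commanded when the call began; what a row does not reach only later rows make up. A row lasts 1/8 s, in which the tool goes at most 62.5 mm and 10.7 degrees, less where a joint would pass 70% of its speed; a pose out of reach is approached as far as the arm can. A call with a gripper value outside its range is refused whole. The fingers move at their own pace and stop on an object; the grip force is fixed at half the most. Time passes only in rows, so rows that repeat a pose let the fingers close. It gives the time, the measured TCP pose, the force, the opening and the grip force at its end, in the units of the state.
- telemetry.get_obs(): the state, without advancing time (a new reading comes with each control period).
- camera(name): name is "scene" or "top" or "wrist"; returns a dict with "pixels" (420x560x3 uint8, red, green, blue), "camera_matrix" (3x3 intrinsics, pixels), "xyz" and "orientation" of the camera in the world. Camera axes: x right, y up, looking along -z (the intrinsics and any distortion apply to the point x, -y, -z); pixel columns grow to the right and rows downward; lengths in m; the calibration is good to about 2 mm. A picture is of the moment at which its call begins. There is no depth.
- ctrl.hand_in(): hands the job in; it is judged then, once.
Trained networks look in the newest picture that a camera, given by its name, has taken for a name from the list of things; names that differ only in an ending like _2 or _b are one class to them, and where a whole thing is asked for, a point or a joint stands for the part that bears it (a point fixed in the world has none). Each returns a list of dicts, best first, with "conf" (0 to 1); they miss things now and then, are a little off and sometimes report something else, mostly with a low value. They report only what shows in the picture. A call takes as long as a camera call. They do not tell look-alikes from the thing itself.
- spotter.boxes_of(thing, camera): "xyz" ([x, y, z] in m, in world coordinates, good to about 4 mm: the middle of the surface that is visible of it).
- spotter.landmark_of(thing, camera): "xyz" ([x, y, z] in m, in world coordinates, good to about 4 mm: a listed point, or the origin of a listed thing).
The state is a dict: "time_s": time; "q": joint angles; "dq": joint speeds; "joint_efforts": joint torques, N m; "eef_pos": TCP position; "eef_rot": TCP orientation; "wrist_force": force on the tool from outside, world axes, zero at the start; "torque": the same for the moment, N m; "opening": opening from 0.0 (shut) to 1.0 (fully open); "grasp_force": force on a finger pad.
Only numpy, scipy, OpenCV 4.12 (cv2) and the standard library are available. Lean on these libraries where they do the work, as an engineer would, in place of code of your own. Each camera call takes 0.05 s, during which the arm holds its last target. There are 200 camera calls.

## Task

Three closed tins that look alike stand in the slotted rack, but one is full and clearly heavier than the other two: heft them by their knobs to find it. Slide the heaviest out through the open front of its slot and finish while holding it up in the gripper, upright and still, with its underside at least 15 cm above the worktop and touching nothing else. Leave the other two standing in the rack, knock no tin over, and don't disturb the other things on the worktop.

Things in the scene. Friction and masses are not known exactly. Their poses are not given: they have to be found in the camera images.
- rack: light wooden rack screwed down, 130 mm deep (x), 261 wide (y), 101 high, turned up to 15 degrees. Origin: centre of its footprint on the worktop; its x axis runs from the open front (towards the robot) to the closed back. No floor. Three lanes along x, centre lines at y = -85, 0, +85 mm, 79 mm clear between 6 mm upright walls. One tin stands in each lane
- rack_front (a point): middle of the top board's front edge (x = -65 mm in the rack). Board 6 mm thick, underside 95 mm, upper face 101 mm over the worktop; over each lane a 40 mm wide slot runs from this open edge 100 mm back. Knobs stand 34 mm up through the slots. Under the board a tin can rise at most 15 mm (enough to heft it); to lift it out, first draw its axis 35 mm or more in front of this edge
- tin_p: one of three tins that look alike: closed plain metal cylinder, 60 mm diameter, 80 tall, with a fixed upright black round knob on the lid, 24 mm diameter, 80 to 135 mm above the underside. Origin: centre of the underside; z up. It stands on the worktop in some lane of the rack. Each tin weighs 0.2 to 0.8 kg; the heaviest is at least 0.2 kg heavier than either other
- tin_q: one of three tins that look alike: closed plain metal cylinder, 60 mm diameter, 80 tall, with a fixed upright black round knob on the lid, 24 mm diameter, 80 to 135 mm above the underside. Origin: centre of the underside; z up. It stands on the worktop in some lane of the rack. Each tin weighs 0.2 to 0.8 kg; the heaviest is at least 0.2 kg heavier than either other
- tin_r: one of three tins that look alike: closed plain metal cylinder, 60 mm diameter, 80 tall, with a fixed upright black round knob on the lid, 24 mm diameter, 80 to 135 mm above the underside. Origin: centre of the underside; z up. It stands on the worktop in some lane of the rack. Each tin weighs 0.2 to 0.8 kg; the heaviest is at least 0.2 kg heavier than either other
- candle: bystander: candle in a glass, 76 mm diameter, 90 mm tall, at the back; origin centre of the underside
- brush: bystander: scrubbing brush, 61x154x46 mm, lying at the front right; origin centre of the underside
- tape_measure: bystander: round pocket tape measure, 54x63x24 mm, lying just right of the rack; origin centre of the underside
- reel: bystander: cotton reel standing just left of the rack, 30 mm diameter, 40 mm tall; origin centre of the underside
- peg: bystander: wooden clothes peg, 15x72x12 mm, lying in front of the rack near its right end; origin centre of the underside
Mind the look-alikes: they are no part of the job. What is shaped like the tin_p but pink or red is not meant. Leave any pink look-alike of the tin_r alone.

How it is judged:
At the end, for the whole second after the job is handed in: the heaviest tin (contents over 2.9 N on its floor, _c0) is held still in the fingers, underside at least 145 mm up, within 0.25 rad of upright, touching nothing else; the other two stand upright, released, in the rack, sticking out of its front by at most 10 mm (((contact force between tin_p_c0 and anything else above 2.9 N and height (world z) of tin_p above 0.145 m and angle between tin_p's own z axis and vertical below 0.25 rad and linear speed of tin_p below 0.05 m/s and contact force between tin_p and the fingers above 0.5 N and contact force between tin_p and rack below 0.05 N and contact force between tin_p and tin_q below 0.05 N and contact force between tin_p and tin_r below 0.05 N and contact force between tin_p and candle below 0.05 N and contact force between tin_p and brush below 0.05 N and contact force between tin_p and tape_measure below 0.05 N and contact force between tin_p and reel below 0.05 N and contact force between tin_p and peg below 0.05 N and (x of tin_q in the frame of rack between -0.045 and 0.06 m and y of tin_q in the frame of rack between -0.13 and 0.13 m and height (world z) of tin_q below 0.01 m and angle between tin_q's own z axis and vertical below 0.1 rad and linear speed of tin_q below 0.03 m/s and contact force between tin_q and the fingers below 0.2 N) and (x of tin_r in the frame of rack between -0.045 and 0.06 m and y of tin_r in the frame of rack between -0.13 and 0.13 m and height (world z) of tin_r below 0.01 m and angle between tin_r's own z axis and vertical below 0.1 rad and linear speed of tin_r below 0.03 m/s and contact force between tin_r and the fingers below 0.2 N)) or (contact force between tin_q_c0 and anything else above 2.9 N and height (world z) of tin_q above 0.145 m and angle between tin_q's own z axis and vertical below 0.25 rad and linear speed of tin_q below 0.05 m/s and contact force between tin_q and the fingers above 0.5 N and contact force between tin_q and rack below 0.05 N and contact force between tin_q and tin_p below 0.05 N and contact force between tin_q and tin_r below 0.05 N and contact force between tin_q and candle below 0.05 N and contact force between tin_q and brush below 0.05 N and contact force between tin_q and tape_measure below 0.05 N and contact force between tin_q and reel below 0.05 N and contact force between tin_q and peg below 0.05 N and (x of tin_p in the frame of rack between -0.045 and 0.06 m and y of tin_p in the frame of rack between -0.13 and 0.13 m and height (world z) of tin_p below 0.01 m and angle between tin_p's own z axis and vertical below 0.1 rad and linear speed of tin_p below 0.03 m/s and contact force between tin_p and the fingers below 0.2 N) and (x of tin_r in the frame of rack between -0.045 and 0.06 m and y of tin_r in the frame of rack between -0.13 and 0.13 m and height (world z) of tin_r below 0.01 m and angle between tin_r's own z axis and vertical below 0.1 rad and linear speed of tin_r below 0.03 m/s and contact force between tin_r and the fingers below 0.2 N)) or (contact force between tin_r_c0 and anything else above 2.9 N and height (world z) of tin_r above 0.145 m and angle between tin_r's own z axis and vertical below 0.25 rad and linear speed of tin_r below 0.05 m/s and contact force between tin_r and the fingers above 0.5 N and contact force between tin_r and rack below 0.05 N and contact force between tin_r and tin_p below 0.05 N and contact force between tin_r and tin_q below 0.05 N and contact force between tin_r and candle below 0.05 N and contact force between tin_r and brush below 0.05 N and contact force between tin_r and tape_measure below 0.05 N and contact force between tin_r and reel below 0.05 N and contact force between tin_r and peg below 0.05 N and (x of tin_p in the frame of rack between -0.045 and 0.06 m and y of tin_p in the frame of rack between -0.13 and 0.13 m and height (world z) of tin_p below 0.01 m and angle between tin_p's own z axis and vertical below 0.1 rad and linear speed of tin_p below 0.03 m/s and contact force between tin_p and the fingers below 0.2 N) and (x of tin_q in the frame of rack between -0.045 and 0.06 m and y of tin_q in the frame of rack between -0.13 and 0.13 m and height (world z) of tin_q below 0.01 m and angle between tin_q's own z axis and vertical below 0.1 rad and linear speed of tin_q below 0.03 m/s and contact force between tin_q and the fingers below 0.2 N)))); the arm keeps its last pose, push and grip.
It fails at once if a tin is knocked over (angle between any of tin_p, tin_q, tin_r's own z axis and vertical above 0.7 rad).
It fails at once if a bystander is moved more than 25 mm (distance of any of candle, brush, tape_measure, reel, peg from where it was at the start of the episode above 0.025 m).
It also fails if it takes over 61 s, if anything falls off the work surface, if the arm or the gripper's body presses on something with over 40 N, if the wrist force passes 120 N, or if a joint passes its speed limit or range.

## Working session

There is one attempt and no reset: what is moved stays moved. The work goes in short steps, Python scripts to look and compute and a tool call to move; the robot and the scene stay as the last step left them, time stands still between calls to the robot, and variables do not carry over. Pictures are saved under pics/ and viewed, at most 11 in all, crops included, and the job is handed in when it is done.

Besides the shell and the picture viewer there is one more tool, called by a JSON object that holds its "name" and its "arguments". send_rows: Moves the arm, as the interface text tells. Its arguments: {"type":"object","properties":{"series":{"type":"array","items":{"type":"array"}}},"required":["series"]}

```bash
mkdir -p pics
cat > h.py <<'E'
import numpy as np, cv2
from bench import telemetry, camera, ctrl, spotter
from scipy.spatial.transform import Rotation as R
def cam(n,f=None):
    c=camera(n)
    if f: cv2.imwrite(f'pics/{f}.png',cv2.cvtColor(c['pixels'],cv2.COLOR_RGB2BGR))
    return c
def rot(c):
    q=np.array(c['orientation'],float).ravel()
    return q.reshape(3,3) if q.size==9 else R.from_quat(q[[1,2,3,0]]).as_matrix()
def proj(c,p):
    v=rot(c).T@(np.array(p)-c['xyz']); v=np.array([v[0],-v[1],-v[2]]); u=np.array(c['camera_matrix'])@v; return u[:2]/u[2]
def ray(c,px,z):
    d=np.linalg.inv(c['camera_matrix'])@np.array([*px,1.]); d=rot(c)@np.array([d[0],-d[1],-d[2]])
    o=np.array(c['xyz']); return o+d*(z-o[2])/d[2]
E
python3 - <<'E'
from h import *
for n in('top','scene'):
    c=cam(n,n+'1'); print(n,np.round(c['xyz'],3),c.keys())
    for t in('rack','rack_front','tin_p','candle','brush','tape_measure','reel','peg'):
        for k,f in(('L',spotter.landmark_of),('B',spotter.boxes_of)):
            if k=='B' and t!='tin_p': continue
            for d in f(t,n)[:5]: print(t,k,np.round(d['xyz'],3),round(d['conf'],2),np.round(proj(c,d['xyz'])))
s=telemetry.get_obs();print({k:np.round(v,3) for k,v in s.items()})
E
```

```text
top [0.407 0.041 0.933] dict_keys(['pixels', 'camera_matrix', 'xyz', 'orientation'])
rack L [0.632 0.128 0.002] 0.74 [265. 196.]
rack_front L [0.567 0.121 0.103] 0.94 [260. 214.]
tin_p L [ 0.54  -0.164  0.   ] 0.95 [376. 254.]
tin_p L [ 0.422  0.032 -0.003] 0.92 [287. 288.]
tin_p L [0.633 0.046 0.005] 0.88 [297. 202.]
tin_p L [0.616 0.124 0.   ] 0.78 [265. 203.]
tin_p L [ 0.378  0.166 -0.   ] 0.75 [229. 296.]
tin_p B [0.599 0.121 0.078] 0.9 [263. 203.]
tin_p B [0.625 0.044 0.081] 0.86 [299. 197.]
tin_p B [ 0.532 -0.156  0.081] 0.85 [380. 254.]
tin_p B [0.42  0.03  0.079] 0.73 [289. 288.]
tin_p B [0.4   0.287 0.079] 0.72 [172. 276.]
brush L [ 0.379 -0.233 -0.001] 0.88 [396. 328.]
tape_measure L [ 0.668 -0.057  0.002] 0.75 [340. 196.]
reel L [0.583 0.297 0.002] 0.48 [194. 203.]
peg L [ 0.533 -0.066  0.   ] 0.68 [335. 250.]
scene [-0.058 -0.262  0.974] dict_keys(['pixels', 'camera_matrix', 'xyz', 'orientation'])
rack L [ 0.632  0.13  -0.006] 0.82 [261. 210.]
rack L [ 0.665 -0.054 -0.002] 0.71 [332. 224.]
rack_front L [0.563 0.119 0.102] 0.75 [250. 203.]
tin_p L [0.394 0.298 0.002] 0.85 
[... 436 characters left out ...]
[ 0.781 -0.096  0.005] 0.58 [364. 195.]
brush L [ 0.377 -0.236  0.002] 0.68 [363. 352.]
tape_measure L [ 0.666 -0.054 -0.001] 0.82 [333. 223.]
reel L [0.583 0.292 0.002] 0.51 [198. 200.]
peg L [ 0.536 -0.061  0.002] 0.58 [315. 263.]
{'time_s': np.float64(1.0), 'q': array([ 1.083,  0.181,  1.607, -0.   ,  1.354, -0.206]), 'dq': array([ 0.   , -0.001, -0.001,  0.   , -0.   ,  0.   ]), 'joint_efforts': array([  0.   , -44.483, -35.17 ,  -0.   ,   0.   ,  -0.   ]), 'eef_pos': array([0.16 , 0.552, 0.192]), 'eef_rot': array([0.  , 0.14, 0.99, 0.  ]), 'wrist_force': array([0.167, 0.086, 0.138]), 'torque': array([ 0.009, -0.009,  0.016]), 'grasp_force': np.float64(0.0), 'opening': np.float64(0.999)}
```

View pics/top1.png

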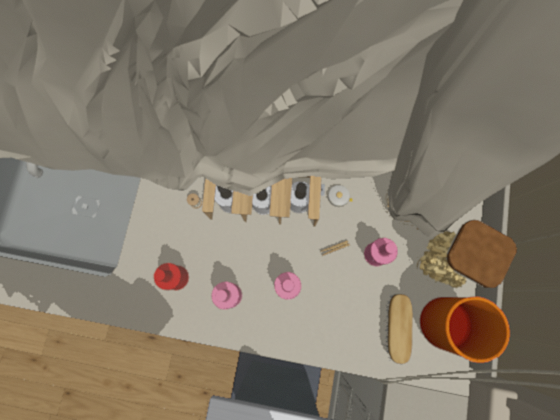

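Run:
```python
import cv2
i=cv2.imread('pics/scene1.png')[150:310,110:400]
cv2.imwrite('pics/s1c.png',cv2.resize(i,None,fx=2.7,fy=2.7,interpolation=3))
```

```text
(no output)
```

View pics/s1c.png

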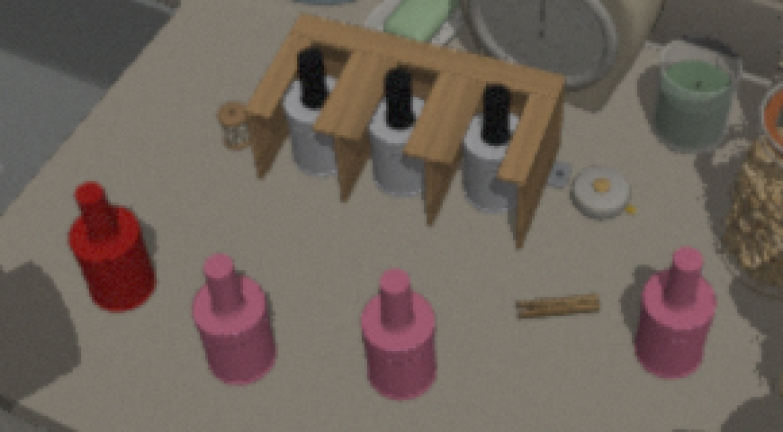

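The three silver tins with black knobs stand in the rack, with knob tops in the crop at (311,52), (398,72) and (496,92). The red and pink ones in front are look-alikes, so I'll leave them alone. Next I'll measure the knobs and the rack yaw, and check what the grey sheet in the top view is.

Run:
```python
from h import *
for n in('top','scene'):
    c=cam(n); im=c['pixels']; g=im.max(2)
    m=((g<45)).astype(np.uint8); k,l,s,ce=cv2.connectedComponentsWithStats(m)
    for i in range(1,k):
        x,y,w,h,a=s[i]
        if 20<a<400 and 160<y<230 and 200<x<320:
            ys,xs=np.nonzero(l==i)
            # fit: knob axis foot/top ends = project 12mm cylinder, least squares on silhouette mask
            from scipy.optimize import minimize
            def mask(p):
                pts=[proj(c,[p[0]+.012*np.cos(t),p[1]+.012*np.sin(t),z]) for z in(.08,.135) for t in np.linspace(0,6.28,16)]
                M=np.zeros((420*4,560*4),np.uint8); cv2.fillConvexPoly(M,cv2.convexHull((np.array(pts)*4+1.5).astype(np.int32)),255)
                return cv2.resize(M,(560,420),interpolation=cv2.INTER_AREA)/255.
            t=(l==i)*1.
            p0=ray(c,(xs.mean(),ys.mean()),.1075)[:2]
            r=minimize(lambda p:np.abs(mask(p)-t).sum(),p0,method='Nelder-Mead',options=dict(initial_simplex=[p0,p0+[.01,0],p0+[0,.01]],maxiter=60))
            print(n,(x,y,w,h,a),np.round(r.x,4),round(r.fun,1))
    for t in('rack','rack_front'):
        for d in spotter.landmark_of(t,n)[:2]: print(t,np.round(d['xyz'],3),round(d['conf'],2))
cam('scene','scene2')
# rack front top corners from scene crop px, z=.101
c=camera('scene')
P=[ray(c,(110+u/2.7,150+v/2.7),.101) for u,v in((251,112),(318,128),(352,137),(408,150),(441,158),(500,176),(523,183),(301,15),(564,77))]
print(np.round(P,4))
```

```text
rack [0.629 0.128 0.003] 0.61
rack_front [0.569 0.121 0.104] 0.95
scene (np.int32(220), np.int32(168), np.int32(11), np.int32(22), np.int32(177)) [0.6019 0.2074] 36.6
scene (np.int32(253), np.int32(175), np.int32(10), np.int32(23), np.int32(184)) [0.6123 0.126 ] 33.5
scene (np.int32(289), np.int32(182), np.int32(10), np.int32(22), np.int32(192)) [0.6313 0.0387] 27.5
rack [ 0.63   0.13  -0.003] 0.62
rack_front [0.562 0.117 0.1  ] 0.6
rack_front [ 0.604  0.207 -0.003] 0.2
[[ 0.5476  0.2392  0.101 ]
 [ 0.5564  0.1762  0.101 ]
 [ 0.56    0.1442  0.101 ]
 [ 0.5675  0.0933  0.101 ]
 [ 0.5716  0.0636  0.101 ]
 [ 0.5751  0.0096  0.101 ]
 [ 0.5764 -0.0111  0.101 ]
 [ 0.6721  0.2597  0.101 ]
 [ 0.7034  0.0041  0.101 ]]
```

View pics/scene2.png

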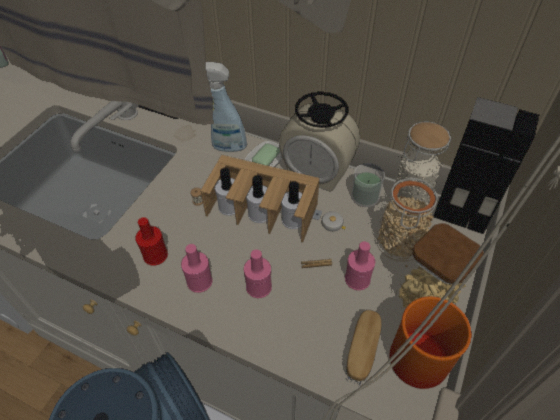

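The scene view shows the rack at (260,195) with the three silver tins in it, a kitchen scale close behind at (320,140) and a pale blob at the top edge (320,10). I need to know how high the hanging cloth in the top view sits.

Run:
```python
from h import *
t=camera('top'); s=camera('scene')
for px in((265,185),(150,180),(400,200),(440,230),(330,180)):
    for z in(.2,.4,.5,.6,.7,.8,.9):
        p=ray(t,px,z); print(px,z,np.round(p,2),np.round(proj(s,p)))
i=cv2.cvtColor(s['pixels'],4)[0:130,130:390]; cv2.imwrite('pics/b.png',cv2.resize(np.clip(i*1.6,0,255).astype(np.uint8),None,fx=3,fy=3))
w=cam('wrist','w0')
```

```text
(265, 185) 0.2 [0.61 0.11 0.2 ] [259. 162.]
(265, 185) 0.4 [0.55 0.09 0.4 ] [251. 108.]
(265, 185) 0.5 [0.53 0.08 0.5 ] [245.  71.]
(265, 185) 0.6 [0.5  0.07 0.6 ] [238.  24.]
(265, 185) 0.7 [0.47 0.06 0.7 ] [228. -37.]
(265, 185) 0.8 [0.44 0.05 0.8 ] [ 215. -122.]
(265, 185) 0.9 [0.42 0.04 0.9 ] [ 195. -246.]
(150, 180) 0.2 [0.58 0.34 0.2 ] [166. 142.]
(150, 180) 0.4 [0.53 0.26 0.4 ] [169.  92.]
(150, 180) 0.5 [0.51 0.22 0.5 ] [170.  58.]
(150, 180) 0.6 [0.48 0.18 0.6 ] [172.  14.]
(150, 180) 0.7 [0.46 0.14 0.7 ] [175. -44.]
(150, 180) 0.8 [0.44 0.1  0.8 ] [ 179. -126.]
(150, 180) 0.9 [0.41 0.05 0.9 ] [ 184. -246.]
(400, 200) 0.2 [ 0.63 -0.15  0.2 ] [376. 194.]
(400, 200) 0.4 [ 0.57 -0.1   0.4 ] [353. 133.]
(400, 200) 0.5 [ 0.54 -0.07  0.5 ] [337.  92.]
(400, 200) 0.6 [ 0.51 -0.05  0.6 ] [317.  41.]
(400, 200) 0.7 [ 0.48 -0.02  0.7 ] [291. -26.]
(400, 200) 0.8 [0.45 0.01 0.8 ] [ 257. -117.]
(400, 200) 0.9 [0.42 0.03 0.9 ] [ 208. -245.]
(440, 230) 0.2 [ 0.58 -0.24  0.2 ] [409. 223.]
(440, 230) 0.4 [ 0.53 -0.16  0.4 ] [380. 156.]
(440, 230) 0.5 [ 0.51 -0.12  0.5 ] [361. 111.]
(440, 230) 0.6 [ 0.49 -0.08  0.6 ] [337.  55.]
(440, 230) 0.7 [ 0.46 -0.05  0.7 ] [307. -17.]
(440, 230) 0.8 [ 0.44 -0.01  0.8 ] [ 266. -112.]
(440, 230) 0.9 [0.41 0.03 0.9 ] [ 210. -244.]
(330, 180) 0.2 [ 0.64 -0.01  0.2 ] [317. 169.]
(330, 180) 0.4 [0.58 0.   0.4 ] [301. 114.]
(330, 180) 0.5 [0.55 0.01 0.5 ] [291.  76.]
(330, 180) 0.6 [0.51 0.02 0.6 ] [277.  28.]
(330, 180) 0.7 [0.48 0.02 0.7 ] [260. -35.]
(330, 180) 0.8 [0.45 0.03 0.8 ] [ 236. -121.]
(330, 180) 0.9 [0.42 0.04 0.9 ] [ 202. -246.]
```

View pics/b.png

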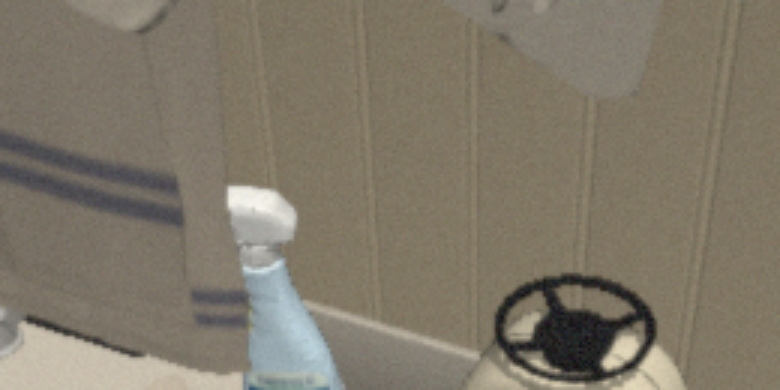

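The cloth must hang above about 0.6 m, since otherwise the scene camera would see it, so it clears the gripper. Rack yaw is about +6.8°, and the knobs are at about (.603,.206), (.614,.127) and (.632,.041). I'll move over the left knob first.

{"name": "send_rows", "arguments": {"series": [[[0,0,23],[443,-346,38],-1],[[0,0,23],[443,-346,38],-1],[[0,0,23],[443,-346,38],-1],[[0,0,23],[443,-346,38],-1],[[0,0,23],[443,-346,38],-1],[[0,0,23],[443,-346,38],-1],[[0,0,23],[443,-346,38],-1],[[0,0,23],[443,-346,38],-1],[[0,0,23],[443,-346,38],-1],[[0,0,23],[443,-346,38],-1]]}}

```text
time_s: 2.8
eef_pos: [0.6056, 0.2031, 0.2301]
eef_rot: [0.0, -0.058, 0.998, -0.0]
wrist_force: [-0.4, 0.7, 0.3]
opening: 1.002
grasp_force: 0.0
```

Run:
```python
from h import *
c=cam('wrist','w1'); s=telemetry.get_obs(); print(s['time_s'],np.round(s['eef_pos'],4),np.round(s['eef_rot'],3))
print('cam',np.round(c['xyz'],3),np.round(rot(c),2).tolist())
for p in((.603,.206,.135),(.614,.127,.135),(.632,.041,.135)): print(np.round(proj(c,p)))
for t in('tin_p','rack_front','rack'):
    for d in spotter.landmark_of(t,'wrist')[:4]: print(t,np.round(d['xyz'],3),round(d['conf'],2),np.round(proj(c,d['xyz'])))
```

```text
2.85 [0.6051 0.2036 0.23  ] [ 0.    -0.058  0.998 -0.   ]
cam [0.537 0.196 0.41 ] [[-0.12, -0.96, -0.27], [0.99, -0.11, -0.03], [-0.0, -0.27, 0.96]]
[284. 199.]
[193. 201.]
[ 94. 210.]
tin_p [ 0.609  0.127 -0.001] 0.88 [221. 171.]
tin_p [0.601 0.21  0.005] 0.83 [286. 174.]
tin_p [0.584 0.294 0.003] 0.68 [355. 168.]
tin_p [ 0.394  0.3   -0.   ] 0.55 [390.  -2.]
rack [0.626 0.127 0.002] 0.78 [220. 185.]
```

View pics/w1.png

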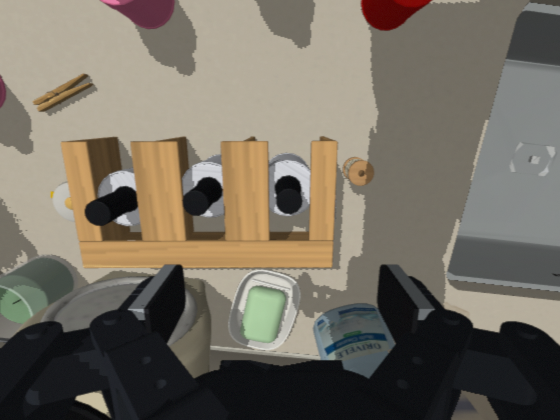

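The wrist view shows knob tops at about (289,202), (192,203) and (98,211). That refines them to (.606,.210), (.616,.126) and (.633,.044), with lane spacing of about 84 mm, and the gripper is square to the rack. I'll heft the left one.

{"name": "send_rows", "arguments": {"series": [[[0,0,0],[3,4,-50],-1],[[0,0,0],[3,4,-90],-1],[[0,0,0],[3,4,-115],-1],[[0,0,0],[3,4,-124],-1],[[0,0,0],[3,4,-124],1],[[0,0,0],[3,4,-124],1],[[0,0,0],[3,4,-124],1],[[0,0,0],[3,4,-124],1],[[0,0,0],[3,4,-124],1],[[0,0,0],[3,4,-124],1]]}}

```text
time_s: 4.25
eef_pos: [0.6059, 0.2103, 0.1063]
eef_rot: [0.0, -0.06, 0.998, -0.0]
wrist_force: [0.1, 0.2, -0.6]
opening: -0.003
grasp_force: 0.0
```

{"name": "send_rows", "arguments": {"series": [[[0,0,0],[0,0,2],1],[[0,0,0],[0,0,4],1],[[0,0,0],[0,0,6],1],[[0,0,0],[0,0,6],1],[[0,0,0],[0,0,6],1],[[0,0,0],[0,0,6],1],[[0,0,0],[0,0,6],1]]}}

```text
time_s: 5.12
eef_pos: [0.6058, 0.2103, 0.1122]
eef_rot: [-0.0, -0.06, 0.998, -0.0]
wrist_force: [-0.3, -0.3, -0.1]
opening: -0.002
grasp_force: 0.0
```

Run:
```python
from h import *
for _ in range(4):
    camera('wrist'); s=telemetry.get_obs(); print(s['time_s'],np.round(s['eef_pos'],4),np.round(s['wrist_force'],2),np.round(s['torque'],2),s['opening'],s['grasp_force'])
```

```text
5.175 [0.6058 0.2104 0.1122] [ 0.13 -0.62  0.01] [0.02 0.02 0.04] 0.0006796154474483211 0.0
5.225 [0.6059 0.2103 0.1122] [ 0.5   1.05 -0.84] [-0.05  0.02 -0.05] -0.00047148266183915174 0.0
5.275 [0.6059 0.2104 0.1123] [-0.15 -0.33 -0.23] [ 0.02 -0.01  0.02] 0.0013083479867711499 0.0
5.325 [0.6059 0.2103 0.1123] [-0.93  0.43  0.3 ] [ 0.04 -0.05 -0.02] -0.0021449172694974635 0.0
```

The gripper shut on nothing, so I'll look.

Run:
```python
from h import *
a=cam('wrist')['pixels']; b=camera('scene')
p=np.round(proj(b,[.606,.21,.112])); print(p)
u=cv2.resize(b['pixels'][130:235,175:335],None,fx=4,fy=4,interpolation=2)
v=cv2.resize(a[120:330,130:430],None,fx=1,fy=1)
M=np.zeros((600,640,3),np.uint8); M[:380]=u[:380]; M[385:595,:300]=v
cv2.imwrite('pics/m2.png',M[...,::-1])
```

```text
[225. 176.]
```

View pics/m2.png

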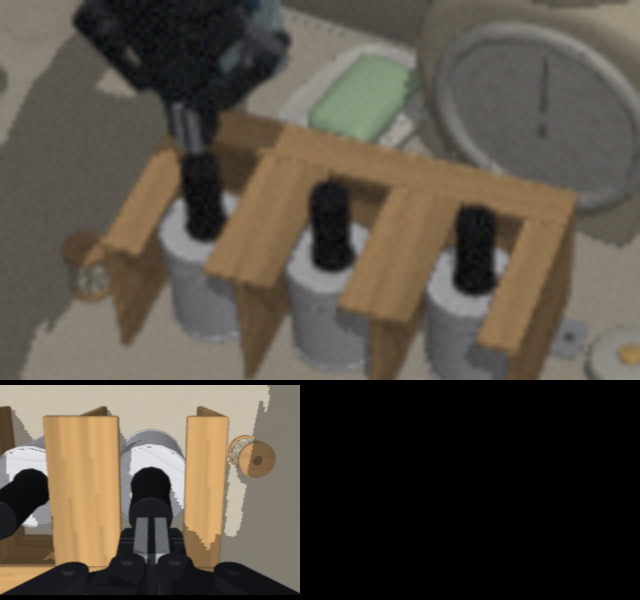

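The shut fingers ended up just behind the left knob, on its far side. Either my x was too large or the knob was squeezed out forwards. I'll rise and re-measure with proper mask fits from the wrist camera.

{"name": "send_rows", "arguments": {"series": [[[0,0,0],[0,0,50],1],[[0,0,0],[0,0,100],1],[[0,0,0],[-30,-30,118],-1],[[0,0,0],[-40,-60,118],-1],[[0,0,0],[-40,-84,118],-1],[[0,0,0],[-40,-84,118],-1],[[0,0,0],[-40,-84,118],-1]]}}

```text
time_s: 6.3
eef_pos: [0.5659, 0.1268, 0.2303]
eef_rot: [0.0, -0.06, 0.998, 0.0]
wrist_force: [0.5, -0.2, -0.1]
opening: 1.002
grasp_force: 0.0
```

```bash
cat > fit.py <<'E'
from h import *
from scipy.optimize import minimize
def knobs(c,guess,verbose=True):
    g=c['pixels'].max(2); t=(g<50).astype(float); out=[]
    for p0 in guess:
        p0=np.array(p0)
        def mask(p):
            pts=[proj(c,[p[0]+.012*np.cos(a),p[1]+.012*np.sin(a),z]) for z in(.08,.135) for a in np.linspace(0,6.28,24)]
            M=np.zeros((1680,2240),np.uint8); cv2.fillConvexPoly(M,cv2.convexHull((np.array(pts)*4+1.5).astype(np.int32)),255)
            return cv2.resize(M,(560,420),interpolation=cv2.INTER_AREA)/255.
        u0=np.mean([proj(c,[*p0,z]) for z in(.08,.135)],0).astype(int)
        y,x=np.mgrid[:420,:560]; win=(abs(x-u0[0])<40)&(abs(y-u0[1])<40)
        r=min((minimize(lambda p:(np.abs(mask(p)-t)*win).sum(),p0+np.array(o),method='Nelder-Mead',options=dict(initial_simplex=[p0+o,p0+o+[.008,0],p0+o+[0,.008]],maxiter=60)) for o in([0,0],[-.015,0],[.01,0])),key=lambda r:r.fun)
        out.append(r.x)
        if verbose: print(np.round(r.x,4),'cost',round(r.fun,1),'area',round(mask(r.x).sum()),np.round(proj(c,[*r.x,.135])))
    return out
E
python3 - <<'E'
from fit import *
G=[(.596,.21),(.616,.126),(.633,.044)]
c=cam('wrist','w3'); s=telemetry.get_obs(); print(s['time_s'],np.round(s['eef_pos'],4)); knobs(c,G)
m=(c['pixels'].max(2)<50).astype(np.uint8)*255
cv2.imwrite('pics/w3m.png',np.vstack([cv2.cvtColor(c['pixels'],4)[100:400],cv2.cvtColor(m,8)[100:400]]))
for t in('tin_p','rack','rack_front'):
    for d in spotter.landmark_of(t,'wrist')[:4]: print(t,np.round(d['xyz'],3),round(d['conf'],2))
print('scene');knobs(camera('scene'),G)
E
```

```text
6.35 [0.5659 0.1271 0.2302]
[0.6032 0.2091] cost 170.8 area 1019 [365. 251.]
[0.6139 0.1286] cost 75.4 area 926 [276. 253.]
[0.6339 0.0439] cost 437.1 area 1060 [182. 262.]
tin_p [0.603 0.213 0.002] 0.9
tin_p [0.427 0.035 0.   ] 0.88
tin_p [0.638 0.044 0.005] 0.76
tin_p [0.393 0.299 0.001] 0.75
scene
[0.6011 0.2072] cost 229.6 area 216 [224. 171.]
[0.6126 0.1263] cost 398.4 area 217 [257. 178.]
[0.6316 0.0396] cost 217.5 area 220 [294. 185.]
```

View pics/w3m.png

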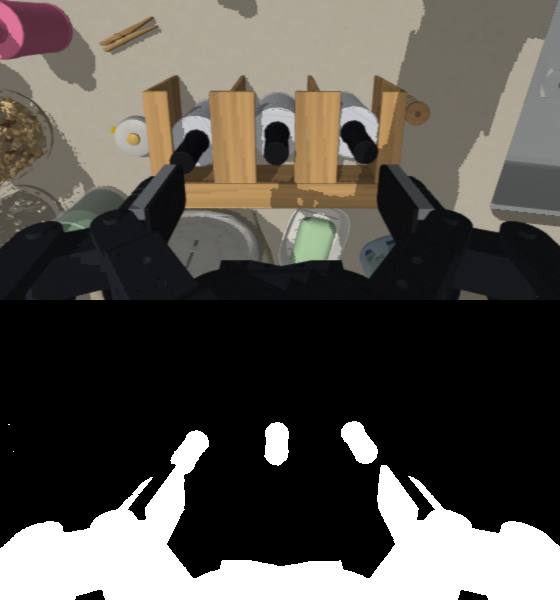

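Run:
```python
from h import *
c=camera('wrist'); s=telemetry.get_obs(); T=np.array(s['eef_pos']); 
q=np.array(s['eef_rot']); A=R.from_quat(q[[1,2,3,0]]).as_matrix()
print(np.round(A,3).tolist(), np.round(A.T@(c['xyz']-T),3), np.round(c['camera_matrix'],1).tolist())
for o in([0,0,0],[0,0,-.013],[0,.0425,-.013],[0,-.0425,-.013],[-.011,.0425,-.013],[.011,.0425,-.013],[0,0,-.032]): print(o,np.round(proj(c,T+A@o)))
sc=cam('scene')
for o in([0,0,0],[0,.0425,-.013],[0,-.0425,-.013],[0,0,-.073]): print('sc',o,np.round(proj(sc,T+A@o)))
cv2.imwrite('pics/s3.png',cv2.resize(cv2.cvtColor(sc['pixels'],4)[90:240,160:340],None,fx=4,fy=4,interpolation=2))
```

```text
[[-0.993, -0.12, -0.0], [-0.12, 0.993, 0.0], [0.0, 0.0, -1.0]] [ 0.069  0.001 -0.18 ] [[324.6, 0.0, 280.9], [0.0, 324.6, 212.5], [0.0, 0.0, 1.0]]
[0, 0, 0] [280. 241.]
[0, 0, -0.013] [280. 249.]
[0, 0.0425, -0.013] [357. 249.]
[0, -0.0425, -0.013] [203. 249.]
[-0.011, 0.0425, -0.013] [355. 267.]
[0.011, 0.0425, -0.013] [358. 230.]
[0, 0, -0.032] [280. 264.]
sc [0, 0, 0] [244. 163.]
sc [0, 0.0425, -0.013] [225. 154.]
sc [0, -0.0425, -0.013] [263. 163.]
sc [0, 0, -0.073] [242. 137.]
```

View pics/s3.png

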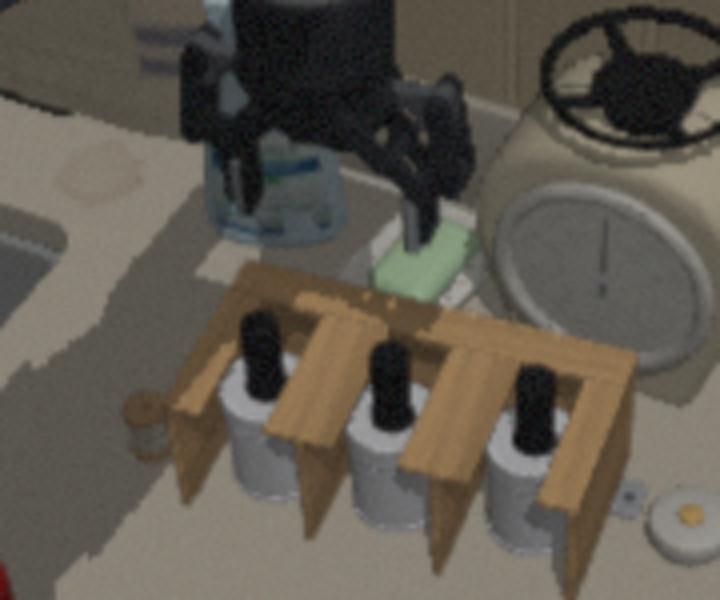

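Both views show the real fingertips about 25–35 mm higher than the reported TCP. In the scene crop they sit at (245,208) and (415,250), against a predicted (260,256) and (412,292). So the fingers shut just above the knob, and the tin never moved. The wrist and scene fits of the knobs agree. I'll go lower in stages on the middle tin and check the height.

{"name": "send_rows", "arguments": {"series": [[[0,0,0],[48,2,0],-1],[[0,0,0],[48,2,-50],-1],[[0,0,0],[48,2,-100],-1],[[0,0,0],[48,2,-130],-1],[[0,0,0],[48,2,-140],-1],[[0,0,0],[48,2,-140],-1]]}}

```text
time_s: 7.4
eef_pos: [0.614, 0.1284, 0.0904]
eef_rot: [-0.0, -0.06, 0.998, -0.0]
wrist_force: [-0.4, 0.0, 1.1]
opening: 0.999
grasp_force: 0.0
```

Run:
```python
from h import *
sc=camera('scene'); w=camera('wrist')['pixels']
u=cv2.resize(sc['pixels'][120:220,190:340],None,fx=4,fy=4,interpolation=2)
M=np.zeros((600,600,3),np.uint8); M[:390]=u[:390]; M[390:]=cv2.resize(w[130:340],(560,210))[:, :].copy() if 0 else np.pad(w[130:340],((0,0),(0,40),(0,0)))
cv2.imwrite('pics/m4.png',M[...,::-1])
s=telemetry.get_obs();T=s['eef_pos'];print(s['time_s'],np.round(T,4),np.round(s['wrist_force'],2))
```

```text
7.5 [0.6153 0.1284 0.0922] [-0.69  0.39  0.39]
```

View pics/m4.png

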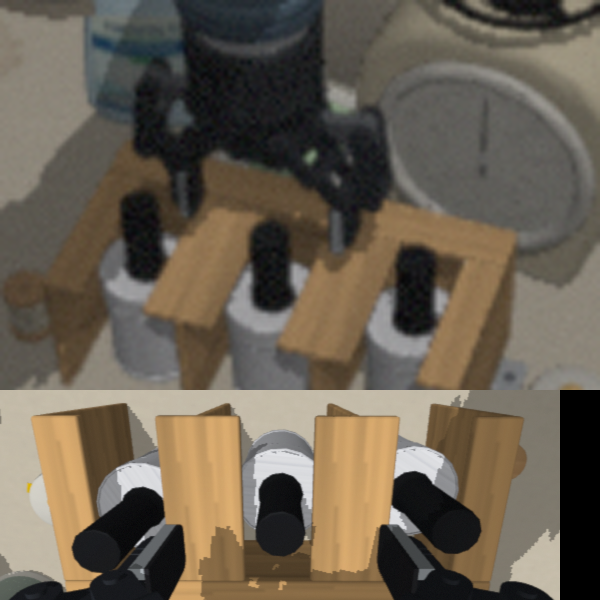

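The tips are still at or above the knob top: their spread of about 198 px puts them nearer the camera than the knob disc at (280,535). The wrist geometry puts the tips about 40 mm behind the reported TCP. I'll descend further and close.

{"name": "send_rows", "arguments": {"series": [[[0,0,0],[0,0,-10],-1],[[0,0,0],[0,0,-18],-1],[[0,0,0],[0,0,-22],-1],[[0,0,0],[0,0,-22],-1]]}}

```text
time_s: 8.0
eef_pos: [0.6134, 0.1283, 0.0677]
eef_rot: [-0.001, -0.06, 0.998, 0.0]
wrist_force: [-0.1, 0.2, 0.2]
opening: 0.998
grasp_force: 0.0
```

{"name": "send_rows", "arguments": {"series": [[[0,0,0],[0,0,0],1],[[0,0,0],[0,0,0],1],[[0,0,0],[0,0,0],1],[[0,0,0],[0,0,0],1],[[0,0,0],[0,0,0],1],[[0,0,0],[0,0,0],1]]}}

```text
time_s: 8.75
eef_pos: [0.6143, 0.1282, 0.0687]
eef_rot: [0.0, -0.06, 0.998, -0.0]
wrist_force: [0.3, -2.1, 2.8]
opening: 0.259
grasp_force: 58.9
```

The middle knob is gripped: opening 0.26, about 22 mm, at 59 N. Now I'll heft it.

{"name": "send_rows", "arguments": {"series": [[[0,0,0],[0,0,2],1],[[0,0,0],[0,0,4],1],[[0,0,0],[0,0,7],1],[[0,0,0],[0,0,7],1],[[0,0,0],[0,0,7],1],[[0,0,0],[0,0,7],1]]}}

```text
time_s: 9.5
eef_pos: [0.6138, 0.1284, 0.0752]
eef_rot: [-0.0, -0.06, 0.998, 0.0]
wrist_force: [0.4, -0.6, -4.0]
opening: 0.259
grasp_force: 58.8
```

```bash
cat > f.py <<'E'
from h import *
F=[]
for _ in range(8):
    camera('wrist'); s=telemetry.get_obs(); F.append([*s['wrist_force'],*s['torque']])
print(s['time_s'],np.round(s['eef_pos'],4),np.round(np.mean(F,0),2),np.round(np.std(F,0),2),s['opening'],s['grasp_force'])
E
python3 f.py; python3 -c "
from h import *
c=cam('scene','lift1')"
```

```text
9.9 [0.6139 0.1283 0.0753] [ 0.03 -0.07 -3.29  0.    0.    0.  ] [0.55 0.68 0.5  0.03 0.02 0.02] 0.25987291611503927 58.80565524101257
```

The middle tin pulls 3.3 N, about 0.34 kg. I'll put it back and go to the right one.

{"name": "send_rows", "arguments": {"series": [[[0,0,0],[0,0,-4],1],[[0,0,0],[0,0,-7],1],[[0,0,0],[0,0,-7],1],[[0,0,0],[0,0,-7],-1],[[0,0,0],[0,0,-7],-1],[[0,0,0],[0,0,-7],-1],[[0,0,0],[0,0,23],-1],[[0,0,0],[0,0,63],-1],[[0,0,0],[10,-45,63],-1],[[0,0,0],[19,-85,63],-1]]}}

```text
time_s: 11.2
eef_pos: [0.6336, 0.0426, 0.1394]
eef_rot: [0.001, -0.06, 0.998, -0.0]
wrist_force: [0.4, 0.1, -0.6]
opening: 0.994
grasp_force: 0.0
```

{"name": "send_rows", "arguments": {"series": [[[0,0,0],[0,0,0],-1],[[0,0,0],[0,0,-35],-1],[[0,0,0],[0,0,-60],-1],[[0,0,0],[0,0,-70],-1],[[0,0,0],[0,0,-70],1],[[0,0,0],[0,0,-70],1],[[0,0,0],[0,0,-70],1],[[0,0,0],[0,0,-70],1],[[0,0,0],[0,0,-70],1],[[0,0,0],[0,0,-70],1]]}}

```text
time_s: 12.45
eef_pos: [0.6339, 0.0429, 0.0696]
eef_rot: [0.001, -0.06, 0.998, -0.0]
wrist_force: [-0.4, -1.8, 6.0]
opening: 0.259
grasp_force: 59.2
```

{"name": "send_rows", "arguments": {"series": [[[0,0,0],[0,0,2],1],[[0,0,0],[0,0,4],1],[[0,0,0],[0,0,7],1],[[0,0,0],[0,0,7],1],[[0,0,0],[0,0,7],1],[[0,0,0],[0,0,7],1]]}}

```text
time_s: 13.2
eef_pos: [0.6327, 0.0433, 0.0751]
eef_rot: [-0.0, -0.06, 0.998, 0.0]
wrist_force: [-0.1, 0.6, -3.4]
opening: 0.258
grasp_force: 58.8
```

```bash
python3 f.py
```

```text
13.6 [0.6329 0.0433 0.0753] [-0.02  0.14 -3.06  0.01  0.02 -0.02] [0.3  0.23 0.65 0.03 0.02 0.03] 0.2589499385937017 58.80074143409729
```

The right tin pulls 3.1 N, so the left one should be the full tin. I'll put this back and heft the left to confirm.

{"name": "send_rows", "arguments": {"series": [[[0,0,0],[0,0,-4],1],[[0,0,0],[0,0,-7],1],[[0,0,0],[0,0,-7],1],[[0,0,0],[0,0,-7],-1],[[0,0,0],[0,0,-7],-1],[[0,0,0],[0,0,-7],-1],[[0,0,0],[0,0,23],-1],[[0,0,0],[0,0,73],-1],[[0,0,0],[-10,55,73],-1],[[0,0,0],[-20,110,73],-1]]}}

```text
time_s: 14.85
eef_pos: [0.6134, 0.154, 0.1494]
eef_rot: [0.001, -0.059, 0.998, 0.0]
wrist_force: [0.1, -0.2, 0.4]
opening: 1.001
grasp_force: 0.0
```

{"name": "send_rows", "arguments": {"series": [[[0,0,0],[-10,56,0],-1],[[0,0,0],[-10,56,0],-1],[[0,0,0],[-10,56,-50],-1],[[0,0,0],[-10,56,-72],-1],[[0,0,0],[-10,56,-80],-1],[[0,0,0],[-10,56,-80],1],[[0,0,0],[-10,56,-80],1],[[0,0,0],[-10,56,-80],1],[[0,0,0],[-10,56,-80],1],[[0,0,0],[-10,56,-80],1]]}}

```text
time_s: 16.1
eef_pos: [0.6038, 0.2097, 0.0696]
eef_rot: [0.001, -0.06, 0.998, 0.0]
wrist_force: [-0.8, 1.1, 5.8]
opening: 0.262
grasp_force: 59.5
```

{"name": "send_rows", "arguments": {"series": [[[0,0,0],[0,0,0],1],[[0,0,0],[0,0,2],1],[[0,0,0],[0,0,4],1],[[0,0,0],[0,0,7],1],[[0,0,0],[0,0,7],1],[[0,0,0],[0,0,7],1],[[0,0,0],[0,0,7],1]]}}

```text
time_s: 16.98
eef_pos: [0.6027, 0.2093, 0.0751]
eef_rot: [-0.0, -0.06, 0.998, -0.0]
wrist_force: [0.2, 0.3, -6.5]
opening: 0.262
grasp_force: 59.0
```

```bash
python3 f.py
python3 - <<'E'
from fit import *
c=cam('scene','s5'); 
cv2.imwrite('pics/s5c.png',cv2.resize(cv2.cvtColor(c['pixels'],4)[110:260,180:380],None,fx=4,fy=4,interpolation=2))
knobs(c,[(.614,.128),(.633,.043)])
E
```

```text
17.375 [0.6029 0.2093 0.0753] [-0.23  0.29 -6.57 -0.01  0.03 -0.  ] [0.29 0.47 0.56 0.02 0.03 0.03] 0.2599334848380956 58.9667683839798
[0.6125 0.1261] cost 885.6 area 217 [257. 178.]
[0.631  0.0394] cost 214.5 area 220 [294. 185.]
```

View pics/s5c.png

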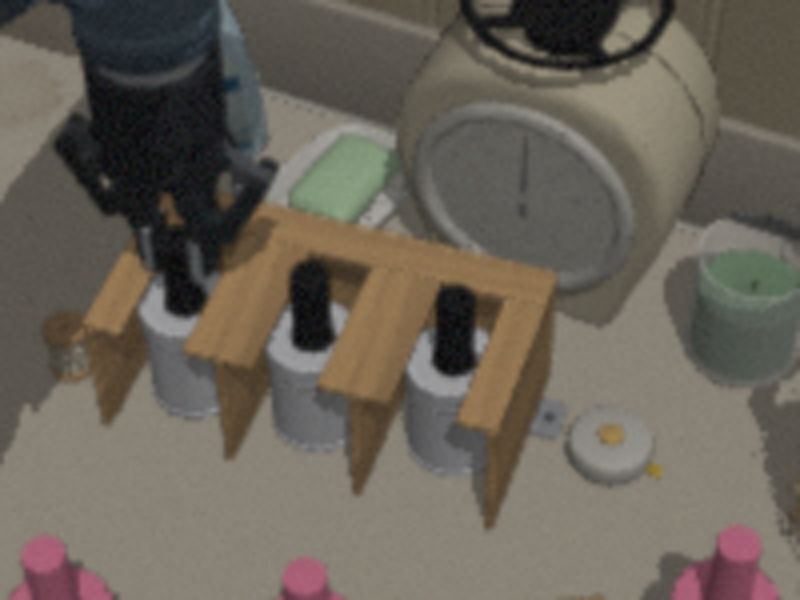

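The left tin pulls 6.6 N, so it is the heaviest. I'll draw it 110 mm out along the lane at this height and then lift.

{"name": "send_rows", "arguments": {"series": [[[0,0,0],[-10,-1,0],1],[[0,0,0],[-24,-3,0],1],[[0,0,0],[-40,-5,0],1],[[0,0,0],[-56,-7,0],1],[[0,0,0],[-72,-9,0],1],[[0,0,0],[-88,-10,0],1],[[0,0,0],[-102,-12,0],1],[[0,0,0],[-110,-13,0],1],[[0,0,0],[-110,-13,0],1],[[0,0,0],[-110,-13,0],1]]}}

```text
time_s: 18.68
eef_pos: [0.4936, 0.1963, 0.0756]
eef_rot: [0.001, -0.06, 0.998, 0.0]
wrist_force: [-0.0, 0.0, -6.9]
opening: 0.257
grasp_force: 59.1
```

{"name": "send_rows", "arguments": {"series": [[[0,0,0],[0,0,10],1],[[0,0,0],[0,0,28],1],[[0,0,0],[0,0,50],1],[[0,0,0],[0,0,75],1],[[0,0,0],[0,0,100],1],[[0,0,0],[0,0,125],1],[[0,0,0],[0,0,150],1],[[0,0,0],[0,0,172],1],[[0,0,0],[0,0,184],1],[[0,0,0],[0,0,190],1]]}}

```text
time_s: 19.92
eef_pos: [0.4931, 0.1964, 0.2664]
eef_rot: [0.001, -0.06, 0.998, 0.0]
wrist_force: [0.2, 0.3, -6.9]
opening: 0.26
grasp_force: 59.2
```

{"name": "send_rows", "arguments": {"series": [[[0,0,0],[0,0,0],1],[[0,0,0],[0,0,0],1],[[0,0,0],[0,0,0],1],[[0,0,0],[0,0,0],1]]}}

```text
time_s: 20.42
eef_pos: [0.4927, 0.1963, 0.2648]
eef_rot: [-0.0, -0.06, 0.998, -0.0]
wrist_force: [0.7, 0.0, -6.2]
opening: 0.257
grasp_force: 59.2
```

```bash
python3 f.py
python3 - <<'E'
from h import *
c=cam('scene','s6'); s=telemetry.get_obs(); p=s['eef_pos']
print([np.round(proj(c,[p[0],p[1],z])) for z in(.19,.277,.33)])
for t in('tin_p','candle','brush','tape_measure','reel','peg'):
    for d in spotter.landmark_of(t,'scene')[:5]: print(t,np.round(d['xyz'],3),round(d['conf'],2))
E
```

```text
20.825 [0.4929 0.1963 0.2653] [ 0.1   0.07 -6.37  0.    0.03 -0.01] [0.41 0.51 0.44 0.03 0.03 0.02] 0.260939992179686 59.16494429111481
[array([201., 188.]), array([196., 160.]), array([192., 140.])]
tin_p [0.385 0.162 0.006] 0.79
tin_p [0.395 0.296 0.002] 0.69
tin_p [ 0.541 -0.163  0.004] 0.69
tin_p [ 0.617  0.131 -0.001] 0.66
tin_p [ 0.422  0.031 -0.003] 0.66
tape_measure [ 0.666 -0.054 -0.002] 0.55
reel [0.586 0.292 0.007] 0.58
reel [ 0.665 -0.055 -0.003] 0.37
peg [ 0.538 -0.063  0.001] 0.49
peg [ 0.614  0.129 -0.002] 0.47
```

View pics/s6.png

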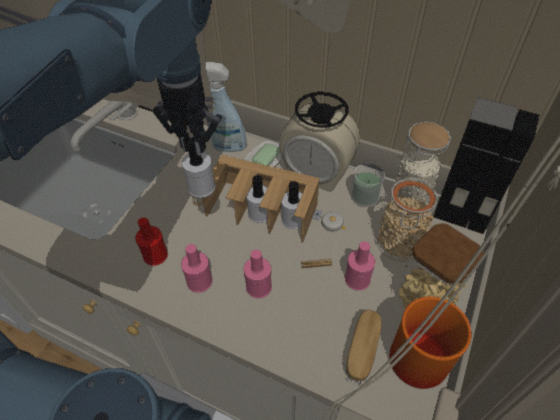

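The picture shows the left tin held upright and clear at (200,175), its underside about 19 cm up. The other two tins stand in the rack at (258,200) and (293,205), and the bystanders I can check are where they were. I'll hand it in.

```bash
python3 -c "
from h import *
print(ctrl.hand_in())"
```

```text
the job is handed in; nothing more can be done
None
```

I handed the job in holding the left tin, the heaviest at about 6.5 N against 3.3 N (middle) and 3.1 N (right), upright with its underside about 19 cm up; the other two still stand in the rack and no bystander looked moved, but the verdict was not shown.

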